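Set the packed tins out for pouring, deepest at the jug

TASK

Set the four packed tins out for pouring: stand one upright in each jar lid on the board, in order of height, the tallest in the lid nearest the enamel jug and on down to the shortest in the lid farthest from it, because the deep ones need the hottest wax. Every tin must stand flat on the floor of its lid, inside the rim; tip none over, and leave the jug and the wax block where they are.

Things in the scene. Friction and masses are not known exactly. Their poses are not given: they have to be found in the camera images.
- tin_96: loose round food tin, bright bare metal with rings of ribs, packed with rolled brown card; 54 mm across and 96 mm high to its rim (the deepest of the four), a card wick stands 12 mm above the rim at the middle; 60 to 260 g; origin at the centre of its underside, z up; starts upright on the table (z = 0)
- tin_77: loose round food tin, dark grey, smooth wall, packed with rolled brown card; 54 mm across and 77 mm high to its rim (second deepest), a card wick stands 12 mm above the rim at the middle; 60 to 260 g; origin at the centre of its underside, z up; starts upright on the table (z = 0)
- tin_60: loose round food tin, with a plain blue paper sleeve, packed with rolled brown card; 54 mm across and 60 mm high to its rim (third deepest), a card wick stands 12 mm above the rim at the middle; 60 to 260 g; origin at the centre of its underside, z up; starts upright on the table (z = 0)
- tin_44: loose round food tin, gold-lacquered, smooth wall, packed with rolled brown card; 54 mm across and 44 mm high to its rim (the shallowest), a card wick stands 12 mm above the rim at the middle; 60 to 260 g; origin at the centre of its underside, z up; starts upright on the table (z = 0)
- lid_gold: gold jar lid, fixed open side up on a board, one of four in a straight row about 95 mm apart (each up to 6 mm off); colours mean nothing; 78 mm across, rim 8 mm high and 2 mm thick, 74 mm clear inside; origin at the centre of its underside (z = 0.012, the board's top), inner floor 2 mm above; the fixed board is 92 x 380 mm, 12 mm thick, under all four
- lid_white: white jar lid, fixed open side up on a board, one of four in a straight row about 95 mm apart (each up to 6 mm off); colours mean nothing; 78 mm across, rim 8 mm high and 2 mm thick, 74 mm clear inside; origin at the centre of its underside (z = 0.012, the board's top), inner floor 2 mm above; the fixed board is 92 x 380 mm, 12 mm thick, under all four
- lid_red: red jar lid, fixed open side up on a board, one of four in a straight row about 95 mm apart (each up to 6 mm off); colours mean nothing; 78 mm across, rim 8 mm high and 2 mm thick, 74 mm clear inside; origin at the centre of its underside (z = 0.012, the board's top), inner floor 2 mm above; the fixed board is 92 x 380 mm, 12 mm thick, under all four
- lid_green: green jar lid, fixed open side up on a board, one of four in a straight row about 95 mm apart (each up to 6 mm off); colours mean nothing; 78 mm across, rim 8 mm high and 2 mm thick, 74 mm clear inside; origin at the centre of its underside (z = 0.012, the board's top), inner floor 2 mm above; the fixed board is 92 x 380 mm, 12 mm thick, under all four
- jug: white enamel pouring jug with dark blue rim and handle, loose, standing on the table off one end of the row, about 110 mm from the nearest lid's centre; 80 mm across, 105 mm high, handle reaches 68 mm from the axis to its -x side; origin at the centre of its underside; stays where it is
- wax_block: loose cream paraffin block 44 x 62 x 28 mm (x, y, z) lying on the table off the other end of the row; origin at the centre of its underside; stays where it is

How it is judged:
By the outcome, as a careful person would: the job done as asked, in the order asked, and still so for the second after the job is handed in, with the robot touching nothing.
It also fails if it takes over 96 s, if anything falls off the work surface, if the arm or the gripper's body presses on something with over 40 N, if the wrist force passes 120 N, or if a joint passes its speed limit or range.

ROBOT

A 6-joint arm with a two-finger parallel gripper is mounted at the origin on a cart in front of the work surface, level with it; the furniture and walls round the work are solid. World frame = base frame: x ahead of the robot, y to its left, z up, the work surface at z = 0. Lengths are in mm, angles in rad, forces in N, time in s.
With the tool pointing down it reaches from about 350 to 775 mm from the base axis. Payload 5.5 kg.
Tool frame: the origin (TCP) lies on the centre line of the jaws, within the pads' length; the fingertips stand 22 mm ahead of it and the grasp point (between the pads) lies 3 mm ahead of it; z points along the fingers, x is the direction in which the jaws open and shut, and the axes are right-handed (so a half turn about z gives the same grasp; the last joint's range is limited). The gripper opens to 85 mm and grips with 20 to 120 N. Pads are 22 mm wide; open, the fingers measure 114 mm over their backs; the gripper's body (76 mm by 85 mm) begins 54 mm behind the grasp point. The pads swing forward as they close: fully open they stand 13 mm farther back than shut.
Start: joints at [1.132, 0.313, 0.046, 1.304, 0, 1.431], TCP at [169.289, 549.555, 253.323] pointing down, gripper open.
Joint ranges: [-2.76, 2.76], [-0.86, 1.69], [-1.03, 1.26], [-2.2, 2.34], [-1.47, 1.5], [-3.14, 3.14]. Speed limits (rad/s): [2.57, 2.57, 3.14, 3.14, 3.14, 3.14].

INTERFACE

Orientations are given as a unit quaternion [x, y, z, w].
In Python, from rig import read_state, optics, robot, spotter gives the robot as it stands.
- The arm moves only by the tool step_arm, never from a script. Its argument "motion" is a list of rows, each an object of numbers: "hand": the closure, from 0 (fully open) to 1 (shut); "dx", "dy", "dz": the shift along the world's x, y, z in mm; "twist": the turn about the world's z in rad. In form: [{"hand": .., "dx": .., "dy": .., "dz": .., "twist": ..}, ...]. A call has 1 to 20 rows; each row shifts and turns the commanded pose from where the row before left it; what a row does not reach is not made up. A row lasts 1/10 s, in which the tool goes at most 50 mm and 8.59 degrees, less where a joint would pass 70% of its speed; a pose out of reach is approached as far as the arm can. A call with a gripper value outside its range is refused whole. The fingers move at their own pace and stop on an object; "squeeze" is the grip in N (left out, the last holds). Time passes only in rows, so rows that do not move let the fingers close. It gives the time, the measured TCP pose, the force and the opening at its end, in the units of the state.
- read_state(): the state, without advancing time (a new reading comes with each control period).
- optics.grab_frame(name): name is "side" or "top"; returns the picture (420x560x3 uint8, blue, green, red); there is no depth.
- optics.camera_params(name): a dict with "intrinsics" (3x3 intrinsics, pixels), "eye" and "attitude" of the camera in the world. Camera axes: x right, y down, z forward; pixel columns grow to the right and rows downward; lengths in mm; the calibration is good to about 2 mm. A picture is of the moment at which its call begins. camera_params takes no time and is no camera call.
- robot.job_done(): hands the job in, once; it reports no verdict.
Trained networks look in the newest picture that a camera, given by its name, has taken for a name from the list of things; names that differ only in an ending like _2 or _b are one class to them, and where a whole thing is asked for, a point or a joint stands for the part that bears it (a point fixed in the world has none). Each returns a list of dicts, best first, with "conf" (0 to 1); they miss things now and then, are a little off and sometimes report something else, mostly with a low value. They report only what shows in the picture. A call takes as long as a camera call.
- spotter.search_frame(camera, thing): "extent" ([left, top, right, bottom] in pixels, round what is visible of it).
- spotter.tip_of(camera, thing): "at" ([column, row] in pixels: a listed point, or the origin of a listed thing).
The state is a dict: "time_s": time; "joints": joint angles; "joint_vel": joint speeds; "joint_torque": joint torques, N m; "tool_pos": TCP position; "eef_rot": TCP orientation; "wrist_force": force on the tool from outside, world axes, zero at the start; "torque": the same for the moment, N m; "grip_width": finger opening in mm.
Only numpy, scipy, OpenCV 4.12 (cv2) and the standard library are available. Lean on these libraries where they do the work, as an engineer would, in place of code of your own. Each camera call takes 0.05 s, during which the arm holds its last target. There are 200 camera calls.

## Working session

There is one attempt and no reset: what is moved stays moved. The work goes in short steps, Python scripts to look and compute and a tool call to move; the robot and the scene stay as the last step left them, time stands still between calls to the robot, and variables do not carry over. Pictures are saved under pics/ and viewed, about 12 in all and at most 16, crops included, and the job is handed in when it is done.

Besides the shell and the picture viewer there is one more tool, called after "Emit:" as name(argument=value, ...), one argument or row to a line, values as JSON. step_arm: Moves the arm, as the interface text tells. Its arguments: {"type":"object","properties":{"motion":{"type":"array","items":{"type":"object","properties":{"hand":{"type":"number"},"dx":{"type":"number"},"dy":{"type":"number"},"dz":{"type":"number"},"twist":{"type":"number"}}}},"squeeze":{"type":"number"}},"required":["motion"]}

```bash
mkdir -p pics; cat > h.py <<'E'
import numpy as np, cv2
from scipy.spatial.transform import Rotation as R
from rig import read_state, optics, robot, spotter
def ray(cam,uv):
    p=optics.camera_params(cam); K=np.array(p["intrinsics"]); A=np.array(p["attitude"])
    M=R.from_quat(A).as_matrix() if A.size==4 else A
    return np.array(p["eye"]), M@np.linalg.inv(K)@np.array([uv[0],uv[1],1.])
def at_z(cam,uv,z):
    e,d=ray(cam,uv); return e+d*(z-e[2])/d[2]
def proj(cam,P):
    p=optics.camera_params(cam); K=np.array(p["intrinsics"]); A=np.array(p["attitude"])
    M=R.from_quat(A).as_matrix() if A.size==4 else A
    q=K@(M.T@(np.array(P)-np.array(p["eye"]))); return q[:2]/q[2]
Z=dict(tin_96=0,tin_77=0,tin_60=0,tin_44=0,lid_gold=12,lid_white=12,lid_red=12,lid_green=12,jug=0,wax_block=0)
E
python3 - <<'E'
from h import *
for c in("top","side"):
    p=optics.camera_params(c); print(c,p)
    cv2.imwrite(f"pics/{c}0.png",optics.grab_frame(c))
    for n,z in Z.items():
        r=spotter.tip_of(c,n)[:2]; b=spotter.search_frame(c,n)[:1]
        print(c,n,[(round(q["conf"],2),np.round(q["at"],1),at_z(c,q["at"],z)[:2].round(1)) for q in r],[(round(q["conf"],2),np.round(q["extent"])) for q in b])
print(read_state())
E
```

```text
top {'intrinsics': array([[451.61843695,   0.        , 278.99449099],
       [  0.        , 451.61843695, 204.25788383],
       [  0.        ,   0.        ,   1.        ]]), 'eye': array([ 408.60975668,  187.27539534, 1153.87240678]), 'attitude': array([-0.70055256,  0.71206488, -0.03742972,  0.02808429])}
top tin_96 [(0.92, array([262.1, 177.4]), array([586. , 213.5])), (0.63, array([368.8, 177.6]), array([581.3, -62.4]))] [(0.97, array([357., 161., 384., 188.]))]
top tin_77 [(0.92, array([262.1, 177.4]), array([586. , 213.5])), (0.63, array([368.8, 177.6]), array([581.3, -62.4]))] [(0.97, array([357., 161., 384., 188.]))]
top tin_60 [(0.92, array([262.1, 177.4]), array([586. , 213.5])), (0.63, array([368.8, 177.6]), array([581.3, -62.4]))] [(0.97, array([357., 161., 384., 188.]))]
top tin_44 [(0.92, array([262.1, 177.4]), array([586. , 213.5])), (0.63, array([368.8, 177.6]), array([581.3, -62.4]))] [(0.97, array([357., 161., 384., 188.]))]
top lid_gold [(0.95, array([260.2, 232.8]), array([443. , 219.9]))] [(0.61, array([241., 221., 278., 253.]))]
top lid_white [(0.63, array([296.3
[... 2133 characters left out ...]
, 287., 302.]))]
{'time_s': 2.1, 'joints': array([1.13237381e+00, 3.13208586e-01, 4.60898800e-02, 1.30359693e+00,
       2.83358410e-05, 1.43116690e+00]), 'joint_vel': array([ 0.00027007, -0.00096717,  0.00067672,  0.0013609 , -0.00193052,
        0.00136795]), 'joint_torque': array([-3.34856213e-05, -4.80454409e+01,  2.98806399e+01,  3.78801697e-04,
       -1.79384542e-04, -3.00398085e-06]), 'tool_pos': array([169.29440404, 549.5510137 , 253.31414668]), 'eef_rot': array([ 8.04477154e-01,  5.93983591e-01,  2.87276648e-05, -3.16713724e-05]), 'wrist_force': array([-0.79191971,  0.40980309, -0.34054851]), 'torque': array([-0.00455405, -0.04281926, -0.06458834]), 'grip_width': 85.74373628620721}
```

```bash
python3 - <<'E'
import cv2
a=cv2.imread("pics/top0.png")[120:290,150:420]; b=cv2.imread("pics/side0.png")[130:320,190:390]
cv2.imwrite("pics/top0c.png",cv2.resize(a,None,fx=2.96,fy=2.96,interpolation=cv2.INTER_CUBIC))
cv2.imwrite("pics/side0c.png",cv2.resize(b,None,fx=3,fy=3,interpolation=cv2.INTER_CUBIC))
E
```

```text
(no output)
```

View pics/top0c.png

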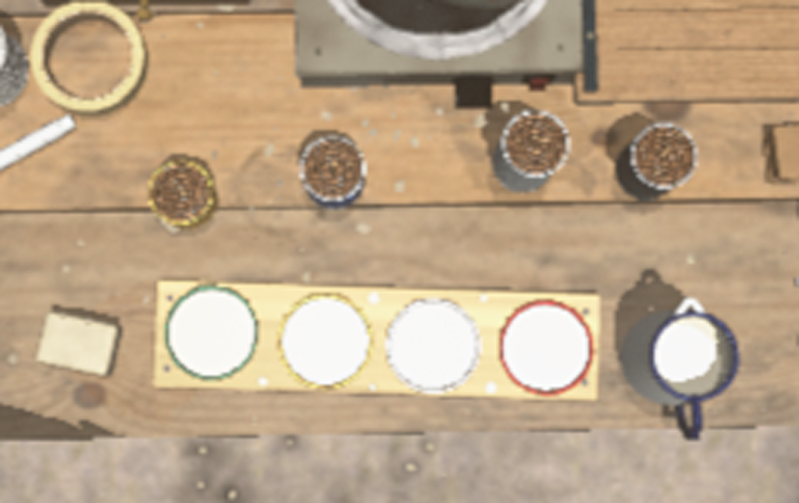

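View pics/side0c.png

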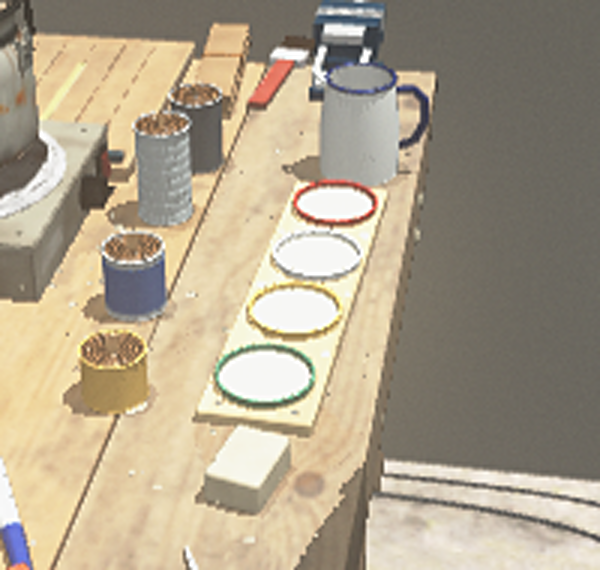

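Top view: tins left to right are gold 44 (crop 182,191), blue 60 (333,167), ribbed 96 (535,143) and dark 77 (663,155). The lids are green (211,332), gold (326,341), white (433,345) and red (547,347). The jug stands by the red lid and the wax block by the green one. The side view agrees, so the plan is 96→red, 77→white, 60→gold, 44→green.

```bash
python3 - <<'E'
from h import *
top=dict(t44=(182,191,44),t60=(333,167,60),t96=(535,143,96),t77=(663,155,77),green=(211,332,20),gold=(326,341,20),white=(433,345,20),red=(547,347,20),jug=(694,355,105),stove=(440,83,80),stoveL=(297,83,80))
side=dict(t44=(113,349,44),t60=(134,246,60),t96=(163,124,96),t77=(197,95,77),green=(265,375,20),gold=(295,309,20),white=(317,254,20),red=(335,203,20),jug=(362,80,105),stove=(108,128,80))
img={c:cv2.imread(f"pics/{c}0.png") for c in("top","side")}
a=cv2.resize(img["top"],None,fx=2,fy=2)
# refine top by circle-edge matching
g=cv2.cvtColor(img["top"],cv2.COLOR_BGR2GRAY).astype(float)
for n,(u,v,z) in top.items():
    P=at_z("top",(150+u/2.96,120+v/2.96),z)[:2].round(1)
    S=at_z("side",(190+side[n][0]/3,130+side[n][1]/3),z)[:2].round(1) if n in side else None
    print(n,P,S)
E
```

```text
t44 [563.3 337.9] [559.2 343.6]
t60 [579.2 211.1] [574.3 214.7]
t96 [590.6  48.2] [585.5  53.5]
t77 [582.4 -58.7] [576.9 -53.1]
green [446. 317.] [442.4 325.9]
gold [436.8 219.9] [433.9 229.1]
white [431.9 129.4] [428.5 138. ]
red [428.6  32.8] [425.   43.4]
jug [418.9 -70.9] [412.4 -51.1]
stove [644.  122.4] [643.7  37.9]
stoveL [645.7 239.1] None
```

Emit:
step_arm(
  motion=[
    {"hand":0,"dx":26,"dy":-14,"dz":-4,"twist":0.02},
    {"hand":0,"dx":26,"dy":-14,"dz":-4,"twist":0.02},
    {"hand":0,"dx":26,"dy":-14,"dz":-4,"twist":0.02},
    {"hand":0,"dx":26,"dy":-14,"dz":-4,"twist":0.02},
    {"hand":0,"dx":26,"dy":-14,"dz":-4,"twist":0.02},
    {"hand":0,"dx":26,"dy":-14,"dz":-4,"twist":0.02},
    {"hand":0,"dx":26,"dy":-14,"dz":-4,"twist":0.02},
    {"hand":0,"dx":26,"dy":-14,"dz":-4,"twist":0.02},
    {"hand":0,"dx":26,"dy":-14,"dz":-4,"twist":0.02},
    {"hand":0,"dx":26,"dy":-14,"dz":-4,"twist":0.02},
    {"hand":0,"dx":26,"dy":-14,"dz":-4,"twist":0.02},
    {"hand":0,"dx":26,"dy":-14,"dz":-4,"twist":0.02},
    {"hand":0,"dx":26,"dy":-14,"dz":-4,"twist":0.02},
    {"hand":0,"dx":26,"dy":-14,"dz":-4,"twist":0.02},
    {"hand":0,"dx":26,"dy":-14,"dz":-4,"twist":0.02},
    {"hand":0},
    {"hand":0},
  ],
  squeeze=35,
)

```text
invalid input
```

Emit:
step_arm(
  motion=[
    {"hand":0,"dx":26,"dy":-14,"dz":-4,"twist":0.02},
    {"hand":0,"dx":26,"dy":-14,"dz":-4,"twist":0.02},
    {"hand":0,"dx":26,"dy":-14,"dz":-4,"twist":0.02},
    {"hand":0,"dx":26,"dy":-14,"dz":-4,"twist":0.02},
    {"hand":0,"dx":26,"dy":-14,"dz":-4,"twist":0.02},
    {"hand":0,"dx":26,"dy":-14,"dz":-4,"twist":0.02},
    {"hand":0,"dx":26,"dy":-14,"dz":-4,"twist":0.02},
    {"hand":0,"dx":26,"dy":-14,"dz":-4,"twist":0.02},
    {"hand":0,"dx":26,"dy":-14,"dz":-4,"twist":0.02},
    {"hand":0,"dx":26,"dy":-14,"dz":-4,"twist":0.02},
    {"hand":0,"dx":26,"dy":-14,"dz":-4,"twist":0.02},
    {"hand":0,"dx":26,"dy":-14,"dz":-4,"twist":0.02},
    {"hand":0,"dx":26,"dy":-14,"dz":-4,"twist":0.02},
    {"hand":0,"dx":26,"dy":-14,"dz":-4,"twist":0.02},
    {"hand":0,"dx":26,"dy":-14,"dz":-4,"twist":0.02},
    {"hand":0,"dx":0,"dy":0,"dz":0,"twist":0},
    {"hand":0,"dx":0,"dy":0,"dz":0,"twist":0},
  ],
  squeeze=35,
)

```text
time_s: 3.8
tool_pos: [559.5, 339.0, 192.8]
eef_rot: [0.707, 0.707, -0.0, -0.0]
wrist_force: [0.3, 0.4, -0.1]
grip_width: 85.6
```

```bash
cat >> h.py <<'E'
def shot(name,ctr=None,w=130,hgt=195):
    """top and side crops, side by side, round a world point; x3"""
    out=[]
    for c in("top","side"):
        im=optics.grab_frame(c); cv2.imwrite(f"pics/{name}_{c}.png",im)
        u,v=proj(c,ctr); x=int(np.clip(u-w/2,0,560-w)); y=int(np.clip(v-hgt/2,0,420-hgt)); print(c,"crop origin",x,y)
        out.append(cv2.resize(im[y:y+hgt,x:x+w],None,fx=3,fy=3,interpolation=cv2.INTER_CUBIC))
    cv2.imwrite(f"pics/{name}.png",np.hstack(out))
E
python3 - <<'E'
from h import *
shot("s1",(530,330,60))
for c in("top","side"):
    print(c,[proj(c,(559.5,339,z)).round(1) for z in(0,44,171,193)])
E
```

```text
top crop origin 148 99
side crop origin 175 141
top [array([213.4, 188.3]), array([211. , 186.1]), array([203.1, 178.4]), array([201.5, 176.8])]
side [array([229.2, 260.4]), array([228. , 245.2]), array([224.5, 197.9]), array([223.8, 189.1])]
```

View pics/s1.png

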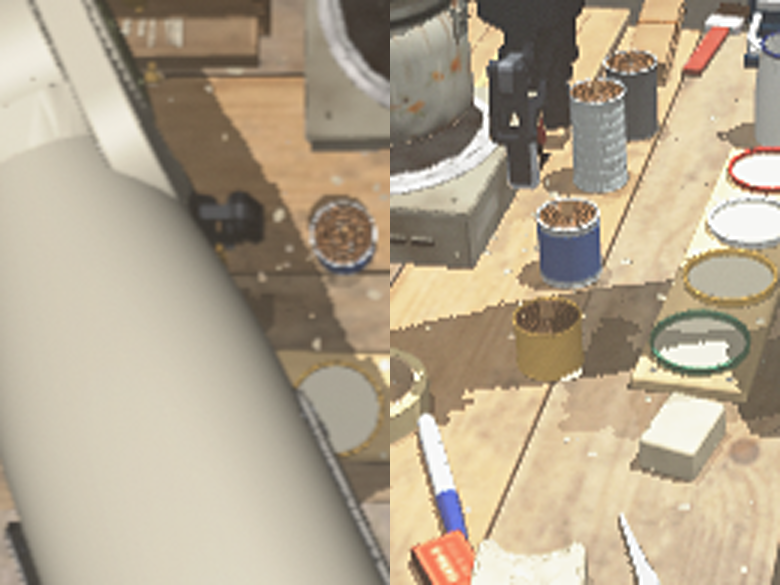

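```bash
python3 - <<'E'
from h import *
for z in (184,176): print(z,[proj("side",(559.5+dx,339+dy,z)).round(1) for dx in(-11,11) for dy in(43,57)])
print([proj("top",(559.5,339-dy,z)).round(1) for dy in(43,57) for z in(184,200,230)])
E
```

```text
184 [array([223.7, 202.7]), array([221.9, 205.9]), array([213.7, 201.9]), array([211.9, 205.1])]
176 [array([224. , 205.9]), array([222.2, 209.2]), array([214. , 205.1]), array([212.2, 208.4])]
[array([222.1, 177.2]), array([221.2, 176. ]), array([219.5, 173.8]), array([228.5, 177.1]), array([227.8, 175.9]), array([226.3, 173.7])]
```

Emit:
step_arm(
  motion=[
    {"hand":0,"dx":3,"dy":3,"dz":-27,"twist":0},
    {"hand":0,"dx":0,"dy":0,"dz":-30,"twist":0},
    {"hand":0,"dx":0,"dy":0,"dz":-25,"twist":0},
    {"hand":0,"dx":0,"dy":0,"dz":-25,"twist":0},
    {"hand":0,"dx":0,"dy":0,"dz":-20,"twist":0},
    {"hand":0,"dx":0,"dy":0,"dz":-20,"twist":0},
    {"hand":0,"dx":0,"dy":0,"dz":-10,"twist":0},
    {"hand":0,"dx":0,"dy":0,"dz":0,"twist":0},
    {"hand":0,"dx":0,"dy":0,"dz":0,"twist":0},
  ],
)

```text
time_s: 4.8
tool_pos: [562.3, 343.2, 37.2]
eef_rot: [0.706, 0.708, 0.0, 0.0]
wrist_force: [1.4, -0.3, 0.7]
grip_width: 85.8
```

Emit:
step_arm(
  motion=[
    {"hand":0.2,"dx":0,"dy":0,"dz":0,"twist":0},
    {"hand":0.3,"dx":0,"dy":0,"dz":0,"twist":0},
    {"hand":0.4,"dx":0,"dy":0,"dz":0,"twist":0},
    {"hand":0.5,"dx":0,"dy":0,"dz":0,"twist":0},
    {"hand":0.6,"dx":0,"dy":0,"dz":0,"twist":0},
    {"hand":0.6,"dx":0,"dy":0,"dz":0,"twist":0},
    {"hand":0.6,"dx":0,"dy":0,"dz":0,"twist":0},
    {"hand":0.6,"dx":0,"dy":0,"dz":0,"twist":0},
  ],
)

```text
time_s: 5.6
tool_pos: [563.1, 342.8, 37.7]
eef_rot: [0.707, 0.707, 0.001, 0.0]
wrist_force: [-1.3, 0.1, 6.3]
grip_width: 53.0
```

```bash
python3 - <<'E'
from h import *
s=read_state(); print(s["tool_pos"].round(1),s["grip_width"],s["wrist_force"].round(1))
shot("s2",(530,330,60))
E
```

```text
[563.1 342.8  37.7] 53.01983534932083 [-1.3  0.1  6.3]
top crop origin 148 99
side crop origin 175 141
```

View pics/s2.png

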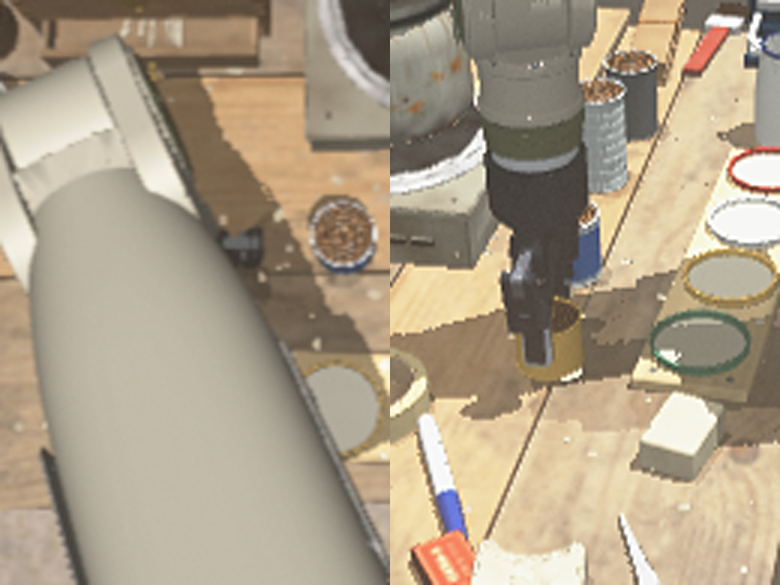

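Emit:
step_arm(
  motion=[
    {"hand":0.6,"dx":0,"dy":0,"dz":8,"twist":0},
    {"hand":0.6,"dx":0,"dy":0,"dz":15,"twist":0},
    {"hand":0.6,"dx":0,"dy":0,"dz":20,"twist":0},
    {"hand":0.6,"dx":-9,"dy":-2,"dz":7,"twist":0},
    {"hand":0.6,"dx":-18,"dy":-3,"dz":0,"twist":0},
    {"hand":0.6,"dx":-18,"dy":-3,"dz":0,"twist":0},
    {"hand":0.6,"dx":-18,"dy":-3,"dz":0,"twist":0},
    {"hand":0.6,"dx":-18,"dy":-3,"dz":0,"twist":0},
    {"hand":0.6,"dx":-18,"dy":-3,"dz":0,"twist":0},
    {"hand":0.6,"dx":-12,"dy":-2,"dz":0,"twist":0},
    {"hand":0.6,"dx":-6,"dy":-1,"dz":0,"twist":0},
    {"hand":0.6,"dx":0,"dy":0,"dz":-8,"twist":0},
    {"hand":0.6,"dx":0,"dy":0,"dz":-10,"twist":0},
    {"hand":0.6,"dx":0,"dy":0,"dz":-8,"twist":0},
    {"hand":0.6,"dx":0,"dy":0,"dz":0,"twist":0},
    {"hand":0.6,"dx":0,"dy":0,"dz":0,"twist":0},
  ],
)

```text
time_s: 7.3
tool_pos: [445.3, 322.3, 59.6]
eef_rot: [0.707, 0.707, -0.001, -0.0]
wrist_force: [0.6, -0.3, -1.2]
grip_width: 53.1
```

```bash
python3 - <<'E'
from h import *
s=read_state(); print(s["tool_pos"].round(1),s["grip_width"],s["wrist_force"].round(1))
optics.grab_frame("top"); im=optics.grab_frame("side")
u,v=proj("side",(445,323,40)); x,y=int(u-50),int(v-40); print(x,y)
cv2.imwrite("pics/s3.png",cv2.resize(im[y:y+80,x:x+100],None,fx=7,fy=7,interpolation=cv2.INTER_CUBIC))
E
```

```text
[445.3 322.3  59.6] 53.12960088701592 [ 0.6 -0.3 -1.2]
227 207
```

View pics/s3.png

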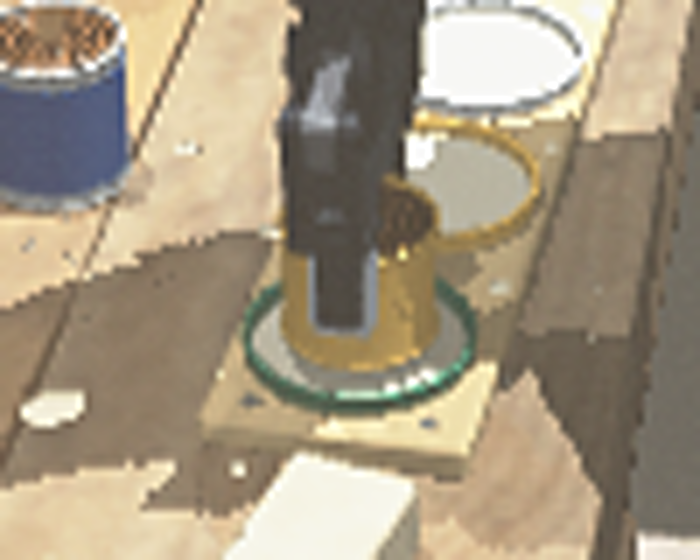

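The side view shows the gold tin centred across the green lid (column 361 for both). It sits about 4–5 mm too far from the camera, so I shift +4 in y and lower.

Emit:
step_arm(
  motion=[
    {"hand":0.6,"dx":0,"dy":4,"dz":0,"twist":0},
    {"hand":0.6,"dx":0,"dy":0,"dz":-3,"twist":0},
    {"hand":0.6,"dx":0,"dy":0,"dz":-3,"twist":0},
    {"hand":0.6,"dx":0,"dy":0,"dz":-1,"twist":0},
    {"hand":0.6,"dx":0,"dy":0,"dz":-1,"twist":0},
    {"hand":0.6,"dx":0,"dy":0,"dz":0,"twist":0},
    {"hand":0.6,"dx":0,"dy":0,"dz":0,"twist":0},
  ],
)

```text
time_s: 8.1
tool_pos: [445.3, 326.5, 52.3]
eef_rot: [0.707, 0.708, 0.0, -0.0]
wrist_force: [0.1, -0.2, -1.5]
grip_width: 53.2
```

Emit:
step_arm(
  motion=[
    {"hand":0.6,"dx":0,"dy":0,"dz":-1,"twist":0},
    {"hand":0.6,"dx":0,"dy":0,"dz":0,"twist":0},
  ],
)

```text
time_s: 8.3
tool_pos: [445.4, 326.6, 51.7]
eef_rot: [0.707, 0.708, 0.0, 0.0]
wrist_force: [-0.5, -0.3, 2.2]
grip_width: 52.9
```

Emit:
step_arm(
  motion=[
    {"hand":0.6,"dx":0,"dy":0,"dz":-0.7,"twist":0},
    {"hand":0.6,"dx":0,"dy":0,"dz":0,"twist":0},
  ],
)

```text
time_s: 8.5
tool_pos: [445.4, 326.6, 51.6]
eef_rot: [0.707, 0.708, 0.0, 0.0]
wrist_force: [-2.3, -0.4, 7.4]
grip_width: 53.1
```

Emit:
step_arm(
  motion=[
    {"hand":0.4,"dx":0,"dy":0,"dz":0,"twist":0},
    {"hand":0.2,"dx":0,"dy":0,"dz":0,"twist":0},
    {"hand":0.2,"dx":0,"dy":0,"dz":0,"twist":0},
    {"hand":0.2,"dx":0,"dy":0,"dz":0,"twist":0},
    {"hand":0.2,"dx":0,"dy":0,"dz":0,"twist":0},
  ],
)

```text
time_s: 9.0
tool_pos: [445.3, 326.5, 50.4]
eef_rot: [0.707, 0.708, -0.0, -0.0]
wrist_force: [-0.7, 0.4, 0.6]
grip_width: 68.1
```

Emit:
step_arm(
  motion=[
    {"hand":0.2,"dx":0,"dy":0,"dz":8,"twist":0},
    {"hand":0.2,"dx":0,"dy":0,"dz":15,"twist":0},
    {"hand":0.2,"dx":0,"dy":0,"dz":25,"twist":0},
    {"hand":0.1,"dx":0,"dy":0,"dz":25,"twist":0},
    {"hand":0,"dx":12,"dy":-10,"dz":10,"twist":0},
    {"hand":0,"dx":25,"dy":-22,"dz":0,"twist":0},
    {"hand":0,"dx":25,"dy":-22,"dz":0,"twist":0},
    {"hand":0,"dx":25,"dy":-22,"dz":0,"twist":0},
    {"hand":0,"dx":25,"dy":-20,"dz":0,"twist":0},
    {"hand":0,"dx":15,"dy":-12,"dz":0,"twist":0},
    {"hand":0,"dx":5,"dy":-4,"dz":0,"twist":0},
    {"hand":0,"dx":0,"dy":0,"dz":0,"twist":0},
    {"hand":0,"dx":0,"dy":0,"dz":0,"twist":0},
  ],
)

```text
time_s: 10.3
tool_pos: [576.3, 215.1, 133.4]
eef_rot: [0.706, 0.708, -0.0, -0.001]
wrist_force: [0.8, -1.0, -0.3]
grip_width: 85.4
```

```bash
python3 - <<'E'
from h import *
s=read_state(); print(s["tool_pos"].round(1),s["grip_width"],s["wrist_force"].round(1))
shot("s4",(510,250,40))
E
```

```text
[576.3 215.1 133.4] 85.42200269806654 [ 0.8 -1.  -0.3]
top crop origin 182 108
side crop origin 191 130
```

View pics/s4.png

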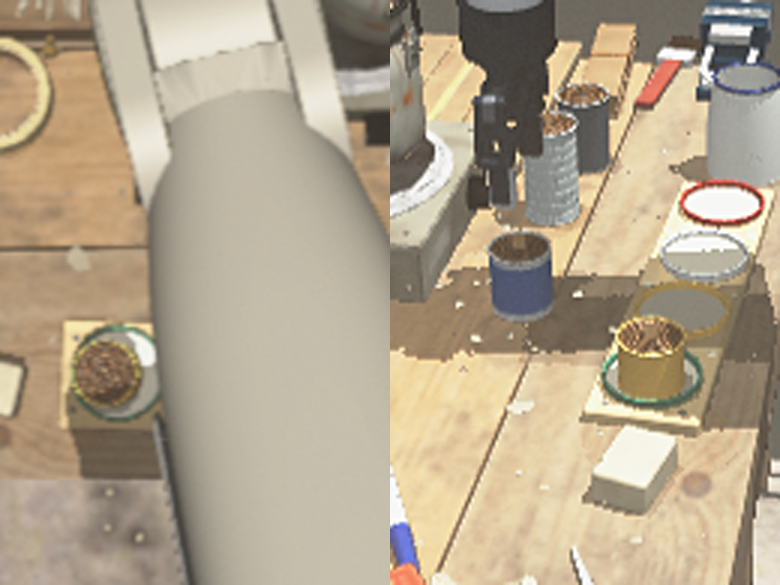

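The gold tin stands inside the green lid, about 3 mm toward +y of its centre and clear of the rim. Next is the blue tin.

Emit:
step_arm(
  motion=[
    {"hand":0,"dx":1,"dy":0,"dz":-20,"twist":0},
    {"hand":0,"dx":0,"dy":0,"dz":-25,"twist":0},
    {"hand":0,"dx":0,"dy":0,"dz":-20,"twist":0},
    {"hand":0,"dx":0,"dy":0,"dz":-16,"twist":0},
    {"hand":0,"dx":0,"dy":0,"dz":-8,"twist":0},
    {"hand":0,"dx":0,"dy":0,"dz":0,"twist":0},
    {"hand":0.2,"dx":0,"dy":0,"dz":0,"twist":0},
    {"hand":0.3,"dx":0,"dy":0,"dz":0,"twist":0},
    {"hand":0.4,"dx":0,"dy":0,"dz":0,"twist":0},
    {"hand":0.5,"dx":0,"dy":0,"dz":0,"twist":0},
    {"hand":0.6,"dx":0,"dy":0,"dz":0,"twist":0},
    {"hand":0.6,"dx":0,"dy":0,"dz":0,"twist":0},
    {"hand":0.6,"dx":0,"dy":0,"dz":0,"twist":0},
    {"hand":0.6,"dx":0,"dy":0,"dz":0,"twist":0},
  ],
)

```text
time_s: 11.8
tool_pos: [579.2, 214.8, 46.0]
eef_rot: [0.707, 0.708, 0.001, 0.001]
wrist_force: [-0.6, -0.0, 5.4]
grip_width: 53.5
```

Emit:
step_arm(
  motion=[
    {"hand":0.6,"dx":0,"dy":0,"dz":8,"twist":0},
    {"hand":0.6,"dx":0,"dy":0,"dz":15,"twist":0},
    {"hand":0.6,"dx":0,"dy":0,"dz":20,"twist":0},
    {"hand":0.6,"dx":-10,"dy":1,"dz":5,"twist":0},
    {"hand":0.6,"dx":-20,"dy":2,"dz":0,"twist":0},
    {"hand":0.6,"dx":-22,"dy":2,"dz":0,"twist":0},
    {"hand":0.6,"dx":-22,"dy":2,"dz":0,"twist":0},
    {"hand":0.6,"dx":-22,"dy":2,"dz":0,"twist":0},
    {"hand":0.6,"dx":-22,"dy":2,"dz":0,"twist":0},
    {"hand":0.6,"dx":-15,"dy":1,"dz":0,"twist":0},
    {"hand":0.6,"dx":-7,"dy":0,"dz":0,"twist":0},
    {"hand":0.6,"dx":-2,"dy":0,"dz":0,"twist":0},
    {"hand":0.6,"dx":0,"dy":0,"dz":-8,"twist":0},
    {"hand":0.6,"dx":0,"dy":0,"dz":-12,"twist":0},
    {"hand":0.6,"dx":0,"dy":0,"dz":-6,"twist":0},
    {"hand":0.6,"dx":0,"dy":0,"dz":0,"twist":0},
    {"hand":0.6,"dx":0,"dy":0,"dz":0,"twist":0},
  ],
)

```text
time_s: 13.5
tool_pos: [436.2, 226.4, 66.0]
eef_rot: [0.707, 0.707, -0.0, -0.0]
wrist_force: [-0.3, -0.0, -1.1]
grip_width: 53.2
```

```bash
python3 - <<'E'
from h import *
s=read_state(); print(s["tool_pos"].round(1),s["grip_width"],s["wrist_force"].round(1))
im=optics.grab_frame("side")
u,v=proj("side",(437,226,40)); x,y=int(u-50),int(v-40); print(x,y)
cv2.imwrite("pics/s5.png",cv2.resize(im[y:y+80,x:x+100],None,fx=7,fy=7,interpolation=cv2.INTER_CUBIC))
E
```

```text
[436.2 226.4  66. ] 53.21798476586772 [-0.3 -0.  -1.1]
237 185
```

View pics/s5.png

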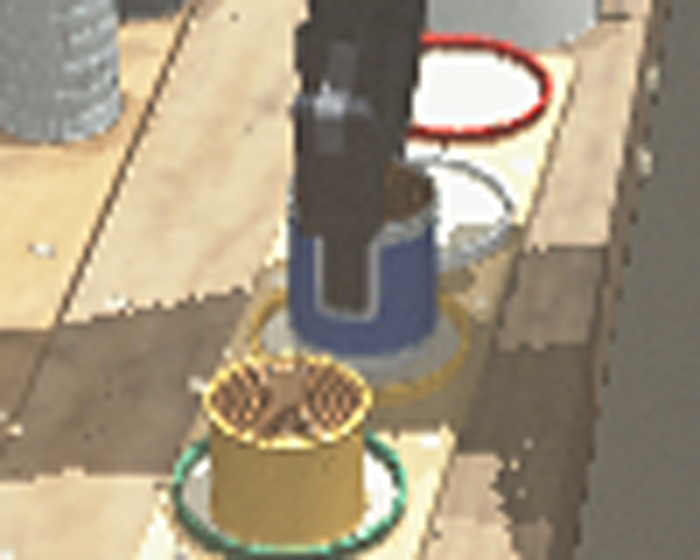

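Blue tin over the gold lid: centred across (363 against 360) and slightly far in y. I shift +2.5 and lower until contact.

Emit:
step_arm(
  motion=[
    {"hand":0.6,"dx":0,"dy":2.5,"dz":-2,"twist":0},
    {"hand":0.6,"dx":0,"dy":0,"dz":-2,"twist":0},
    {"hand":0.6,"dx":0,"dy":0,"dz":-1,"twist":0},
    {"hand":0.6,"dx":0,"dy":0,"dz":-1,"twist":0},
    {"hand":0.6,"dx":0,"dy":0,"dz":0,"twist":0},
  ],
)

```text
time_s: 14.05
tool_pos: [436.1, 229.0, 60.5]
eef_rot: [0.707, 0.708, -0.0, -0.0]
wrist_force: [1.0, 0.1, -1.2]
grip_width: 53.2
```

Emit:
step_arm(
  motion=[
    {"hand":0.6,"dx":0,"dy":0,"dz":-0.7,"twist":0},
    {"hand":0.6,"dx":0,"dy":0,"dz":0,"twist":0},
  ],
)

```text
time_s: 14.25
tool_pos: [436.4, 229.1, 60.1]
eef_rot: [0.707, 0.708, 0.0, 0.0]
wrist_force: [-0.8, -0.3, -1.2]
grip_width: 53.2
```

Emit:
step_arm(
  motion=[
    {"hand":0.6,"dx":0,"dy":0,"dz":-0.7,"twist":0},
    {"hand":0.6,"dx":0,"dy":0,"dz":0,"twist":0},
  ],
)

```text
time_s: 14.45
tool_pos: [436.4, 229.1, 60.0]
eef_rot: [0.707, 0.708, 0.0, 0.0]
wrist_force: [-1.5, -1.2, 6.2]
grip_width: 53.3
```

Emit:
step_arm(
  motion=[
    {"hand":0.6,"dx":0,"dy":0,"dz":-0.5,"twist":0},
    {"hand":0.6,"dx":0,"dy":0,"dz":0,"twist":0},
  ],
)

```text
time_s: 14.65
tool_pos: [436.3, 229.1, 60.0]
eef_rot: [0.707, 0.708, 0.0, 0.0]
wrist_force: [-4.0, -0.9, 10.9]
grip_width: 53.2
```

Emit:
step_arm(
  motion=[
    {"hand":0.4,"dx":0,"dy":0,"dz":0,"twist":0},
    {"hand":0.2,"dx":0,"dy":0,"dz":0,"twist":0},
    {"hand":0.2,"dx":0,"dy":0,"dz":0,"twist":0},
    {"hand":0.2,"dx":0,"dy":0,"dz":0,"twist":0},
    {"hand":0.2,"dx":0,"dy":0,"dz":0,"twist":0},
    {"hand":0.2,"dx":0,"dy":0,"dz":8,"twist":0},
    {"hand":0.2,"dx":0,"dy":0,"dz":15,"twist":0},
    {"hand":0.2,"dx":0,"dy":0,"dz":25,"twist":0},
    {"hand":0.1,"dx":0,"dy":0,"dz":30,"twist":0},
    {"hand":0,"dx":0,"dy":0,"dz":30,"twist":0},
    {"hand":0,"dx":0,"dy":0,"dz":10,"twist":0},
  ],
)

```text
time_s: 15.75
tool_pos: [438.0, 229.7, 180.3]
eef_rot: [0.707, 0.708, 0.002, 0.001]
wrist_force: [-0.0, -0.0, 0.1]
grip_width: 85.2
```

Emit:
step_arm(
  motion=[
    {"hand":0,"dx":8,"dy":-16,"dz":0,"twist":0},
    {"hand":0,"dx":15,"dy":-30,"dz":0,"twist":0},
    {"hand":0,"dx":15,"dy":-30,"dz":0,"twist":0},
    {"hand":0,"dx":15,"dy":-30,"dz":0,"twist":0},
    {"hand":0,"dx":15,"dy":-30,"dz":0,"twist":0},
    {"hand":0,"dx":15,"dy":-30,"dz":0,"twist":0},
    {"hand":0,"dx":15,"dy":-30,"dz":0,"twist":0},
    {"hand":0,"dx":15,"dy":-30,"dz":0,"twist":0},
    {"hand":0,"dx":15,"dy":-30,"dz":0,"twist":0},
    {"hand":0,"dx":12,"dy":-20,"dz":0,"twist":0},
    {"hand":0,"dx":4,"dy":-7,"dz":0,"twist":0},
    {"hand":0,"dx":0,"dy":0,"dz":0,"twist":0},
    {"hand":0,"dx":0,"dy":0,"dz":0,"twist":0},
  ],
)

```text
time_s: 17.05
tool_pos: [579.5, -53.1, 176.3]
eef_rot: [0.707, 0.708, -0.0, -0.001]
wrist_force: [-1.2, 0.5, 0.7]
grip_width: 85.2
```

```bash
python3 - <<'E'
from h import *
s=read_state(); print(s["tool_pos"].round(1),s["grip_width"],s["wrist_force"].round(1))
shot("s6",(500,90,40))
E
```

```text
[579.5 -53.1 176.3] 85.15769170239588 [-1.2  0.5  0.7]
top crop origin 247 111
side crop origin 207 99
```

View pics/s6.png

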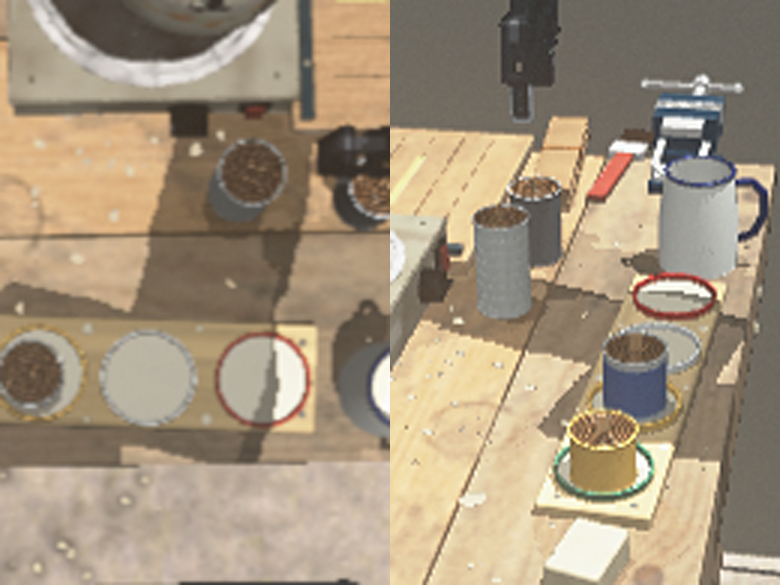

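```bash
python3 - <<'E'
from h import *
T=lambda u,v,z: at_z("top",(247+u/3,111+v/3),z)[:2].round(1)
S=lambda u,v,z: at_z("side",(207+(u-390)/3,99+v/3),z)[:2].round(1)
print("tin60",T(30,372,74),S(636,347,74)); print("gold",T(38,373,20),S(636,401,20))
print("tin44",S(603,429,58),"green",S(604,467,20)); print("white",T(148,377,20)," red",T(264,379,20))
print("t96",T(252,173,96),S(502,218,96)); print("t77",S(537,188,77))
a=cv2.imread("pics/s6_top.png")[205:265,235:365]; b=cv2.imread("pics/s6_side.png")[200:270,235:335]
a=cv2.resize(a,None,fx=6,fy=6,interpolation=cv2.INTER_CUBIC);cv2.imwrite("pics/s6a.png",a)
E
```

```text
tin60 [436.1 225.8] [432.2 229.2]
gold [436.5 221.1] [432.5 227.3]
tin44 [442.5 327.6] green [442.7 324.5]
white [431.6 129.3]  red [428.4  32.3]
t96 [589.7  47.6] [585.   55.6]
t77 [575.9 -53.2]
```

View pics/s6a.png

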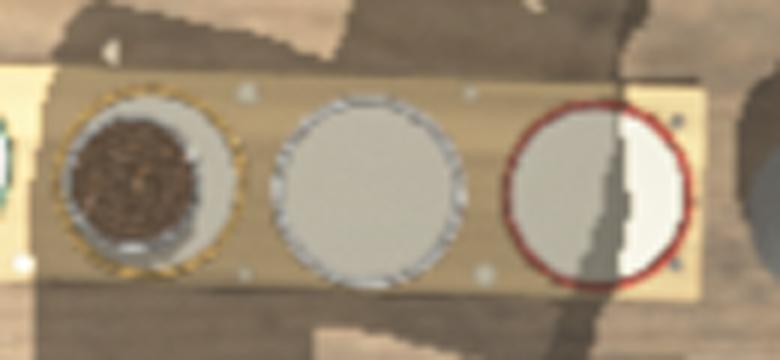

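Blue tin is inside the gold lid, about 3 mm toward +y and clear of the rim. For the next two I aim at y = 134 (white) and 38 (red).

Emit:
step_arm(
  motion=[
    {"hand":0,"dx":1,"dy":-1,"dz":-20,"twist":0},
    {"hand":0,"dx":0,"dy":0,"dz":-25,"twist":0},
    {"hand":0,"dx":0,"dy":0,"dz":-25,"twist":0},
    {"hand":0,"dx":0,"dy":0,"dz":-20,"twist":0},
    {"hand":0,"dx":0,"dy":0,"dz":-18,"twist":0},
    {"hand":0,"dx":0,"dy":0,"dz":-10,"twist":0},
    {"hand":0,"dx":0,"dy":0,"dz":0,"twist":0},
    {"hand":0.2,"dx":0,"dy":0,"dz":0,"twist":0},
    {"hand":0.3,"dx":0,"dy":0,"dz":0,"twist":0},
    {"hand":0.4,"dx":0,"dy":0,"dz":0,"twist":0},
    {"hand":0.5,"dx":0,"dy":0,"dz":0,"twist":0},
    {"hand":0.6,"dx":0,"dy":0,"dz":0,"twist":0},
    {"hand":0.6,"dx":0,"dy":0,"dz":0,"twist":0},
    {"hand":0.6,"dx":0,"dy":0,"dz":0,"twist":0},
    {"hand":0.6,"dx":0,"dy":0,"dz":0,"twist":0},
  ],
)

```text
time_s: 18.65
tool_pos: [582.3, -55.2, 60.1]
eef_rot: [0.707, 0.708, 0.001, 0.001]
wrist_force: [-0.7, -0.3, 6.6]
grip_width: 53.1
```

Emit:
step_arm(
  motion=[
    {"hand":0.6,"dx":0,"dy":0,"dz":8,"twist":0},
    {"hand":0.6,"dx":0,"dy":0,"dz":15,"twist":0},
    {"hand":0.6,"dx":0,"dy":0,"dz":20,"twist":0},
    {"hand":0.6,"dx":-10,"dy":0,"dz":12,"twist":0},
    {"hand":0.6,"dx":-18,"dy":5,"dz":0,"twist":0},
    {"hand":0.6,"dx":-16,"dy":16,"dz":0,"twist":0},
    {"hand":0.6,"dx":-14,"dy":24,"dz":0,"twist":0},
    {"hand":0.6,"dx":-14,"dy":24,"dz":0,"twist":0},
    {"hand":0.6,"dx":-14,"dy":24,"dz":0,"twist":0},
    {"hand":0.6,"dx":-14,"dy":24,"dz":0,"twist":0},
    {"hand":0.6,"dx":-14,"dy":24,"dz":0,"twist":0},
    {"hand":0.6,"dx":-14,"dy":24,"dz":0,"twist":0},
    {"hand":0.6,"dx":-12,"dy":16,"dz":0,"twist":0},
    {"hand":0.6,"dx":-7,"dy":7,"dz":0,"twist":0},
    {"hand":0.6,"dx":-2,"dy":1,"dz":0,"twist":0},
    {"hand":0.6,"dx":0,"dy":0,"dz":-10,"twist":0},
    {"hand":0.6,"dx":0,"dy":0,"dz":-15,"twist":0},
    {"hand":0.6,"dx":0,"dy":0,"dz":-8,"twist":0},
    {"hand":0.6,"dx":0,"dy":0,"dz":0,"twist":0},
    {"hand":0.6,"dx":0,"dy":0,"dz":0,"twist":0},
  ],
)

```text
time_s: 20.65
tool_pos: [432.4, 133.6, 80.5]
eef_rot: [0.707, 0.707, -0.0, -0.0]
wrist_force: [0.3, 0.5, -1.3]
grip_width: 53.5
```

```bash
python3 - <<'E'
from h import *
s=read_state(); print(s["tool_pos"].round(1),s["grip_width"],s["wrist_force"].round(1))
im=optics.grab_frame("side")
u,v=proj("side",(437,126,40)); x,y=int(u-50),int(v-40); print(x,y)
cv2.imwrite("pics/s7.png",cv2.resize(im[y:y+80,x:x+100],None,fx=7,fy=7,interpolation=cv2.INTER_CUBIC))
E
```

```text
[432.4 133.6  80.5] 53.50171695530787 [ 0.3  0.5 -1.3]
243 165
```

View pics/s7.png

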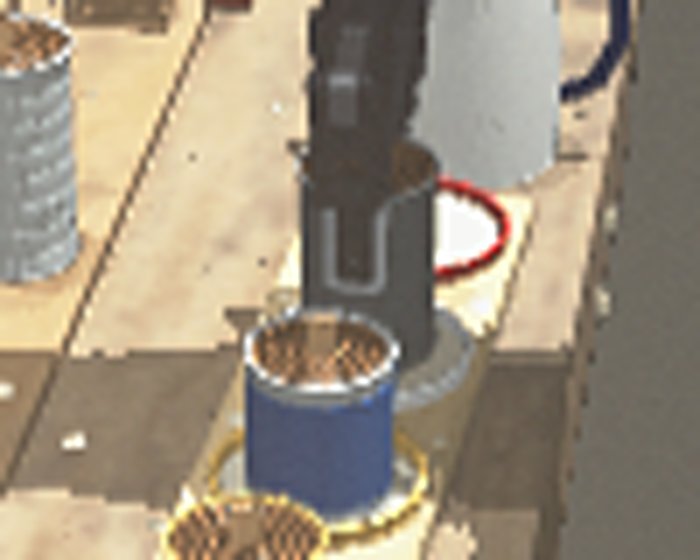

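Dark tin is centred across the white lid (columns 369 and 369). Lowering.

Emit:
step_arm(
  motion=[
    {"hand":0.6,"dx":0,"dy":0.5,"dz":-3,"twist":0},
    {"hand":0.6,"dx":0,"dy":0,"dz":-2,"twist":0},
    {"hand":0.6,"dx":0,"dy":0,"dz":-1,"twist":0},
    {"hand":0.6,"dx":0,"dy":0,"dz":-0.6,"twist":0},
    {"hand":0.6,"dx":0,"dy":0,"dz":0,"twist":0},
  ],
)

```text
time_s: 21.2
tool_pos: [432.3, 134.6, 74.2]
eef_rot: [0.707, 0.708, 0.0, 0.0]
wrist_force: [-0.8, 0.1, -1.8]
grip_width: 53.4
```

Emit:
step_arm(
  motion=[
    {"hand":0.6,"dx":0,"dy":0,"dz":-0.6,"twist":0},
    {"hand":0.6,"dx":0,"dy":0,"dz":0,"twist":0},
  ],
)

```text
time_s: 21.4
tool_pos: [432.3, 134.6, 74.1]
eef_rot: [0.707, 0.708, 0.0, 0.0]
wrist_force: [-2.4, 0.0, 5.6]
grip_width: 53.4
```

Emit:
step_arm(
  motion=[
    {"hand":0.4,"dx":0,"dy":0,"dz":0,"twist":0},
    {"hand":0.2,"dx":0,"dy":0,"dz":0,"twist":0},
    {"hand":0.2,"dx":0,"dy":0,"dz":0,"twist":0},
    {"hand":0.2,"dx":0,"dy":0,"dz":0,"twist":0},
    {"hand":0.2,"dx":0,"dy":0,"dz":0,"twist":0},
    {"hand":0.2,"dx":0,"dy":0,"dz":8,"twist":0},
    {"hand":0.2,"dx":0,"dy":0,"dz":15,"twist":0},
    {"hand":0.2,"dx":0,"dy":0,"dz":25,"twist":0},
    {"hand":0.1,"dx":0,"dy":0,"dz":30,"twist":0},
    {"hand":0,"dx":0,"dy":0,"dz":25,"twist":0},
    {"hand":0,"dx":0,"dy":0,"dz":5,"twist":0},
    {"hand":0,"dx":0,"dy":0,"dz":0,"twist":0},
  ],
)

```text
time_s: 22.6
tool_pos: [433.1, 134.7, 182.6]
eef_rot: [0.707, 0.708, 0.001, 0.001]
wrist_force: [-0.7, -0.5, -0.1]
grip_width: 85.7
```

```bash
python3 - <<'E'
from h import *
T=lambda u,v,z: at_z("top",(247+u/3,111+v/3),z)[:2].round(0)
S=lambda u,v,z: at_z("side",(207+(u-390)/3,99+v/3),z)[:2].round(0)
for z in(30,60,90):
    print(z,"knob top",T(170,137,z),T(208,137,z),"red",T(255,112,z),"body edge",T(190,108,z),"| side knob",S(435,300,z),S(460,248,z))
s=read_state(); print(s["tool_pos"].round(1),s["grip_width"],s["wrist_force"].round(1))
im=optics.grab_frame("side"); a=im[95:225,180:320]
cv2.imwrite("pics/s8.png",cv2.resize(a,None,fx=4.5,fy=4.5,interpolation=cv2.INTER_CUBIC))
E
```

```text
30 knob top [633. 107.] [632.  75.] red [653.  35.] body edge [657.  90.] | side knob [641. 102.] [645.  -3.]
60 knob top [627. 109.] [626.  78.] red [647.  39.] body edge [651.  92.] | side knob [625. 154.] [628.  53.]
90 knob top [621. 111.] [620.  81.] red [640.  43.] body edge [644.  95.] | side knob [608. 206.] [612. 109.]
[433.1 134.7 182.6] 85.70281152627547 [-0.7 -0.5 -0.1]
```

View pics/s8.png

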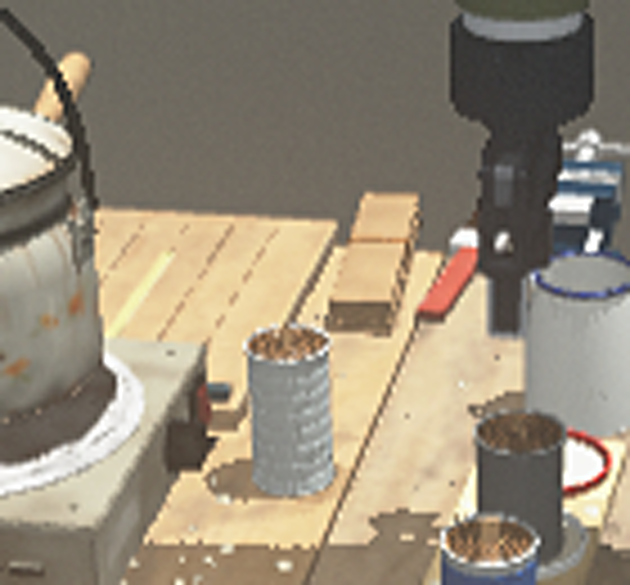

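The ribbed tin stands free: the stove knob front is at x≈630 and the fingers reach only x≈600, so a straight descent is clear. The dark tin stands in the white lid.

Emit:
step_arm(
  motion=[
    {"hand":0,"dx":10,"dy":-5,"dz":0,"twist":0},
    {"hand":0,"dx":25,"dy":-13,"dz":0,"twist":0},
    {"hand":0,"dx":30,"dy":-16,"dz":0,"twist":0},
    {"hand":0,"dx":30,"dy":-16,"dz":0,"twist":0},
    {"hand":0,"dx":30,"dy":-16,"dz":0,"twist":0},
    {"hand":0,"dx":20,"dy":-10,"dz":0,"twist":0},
    {"hand":0,"dx":10,"dy":-6,"dz":0,"twist":0},
    {"hand":0,"dx":0,"dy":0,"dz":0,"twist":0},
    {"hand":0,"dx":0,"dy":0,"dz":0,"twist":0},
  ],
)

```text
time_s: 23.55
tool_pos: [586.2, 52.7, 180.5]
eef_rot: [0.707, 0.708, -0.001, -0.001]
wrist_force: [-0.7, -0.4, -0.2]
grip_width: 85.3
```

```bash
python3 - <<'E'
from h import *
s=read_state(); print(s["tool_pos"].round(1),s["grip_width"],s["wrist_force"].round(1))
shot("s9",(510,100,70))
E
```

```text
[586.2  52.7 180.5] 85.27737650899978 [-0.7 -0.4 -0.2]
top crop origin 243 105
side crop origin 202 91
```

View pics/s9.png

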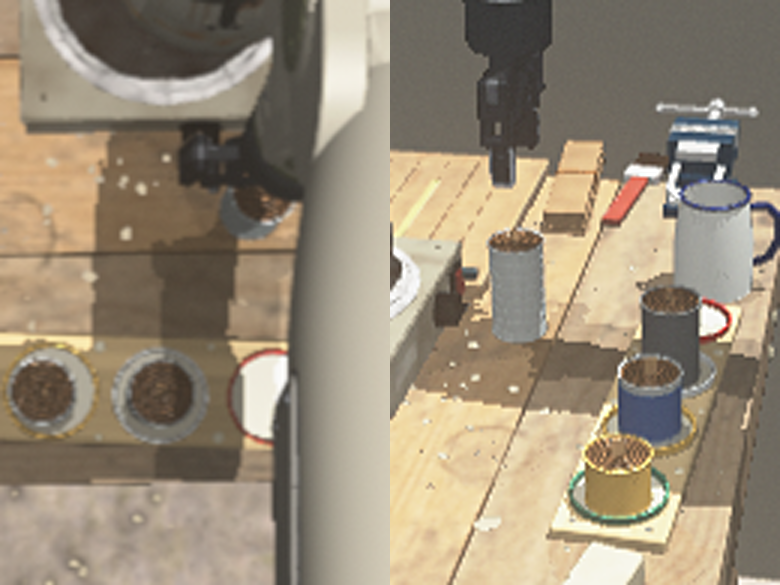

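Dark tin is well centred in the white lid (tin 160,391; lid 160,395). Descending on the ribbed tin.

Emit:
step_arm(
  motion=[
    {"hand":0,"dx":2,"dy":0,"dz":-15,"twist":0},
    {"hand":0,"dx":0,"dy":0,"dz":-25,"twist":0},
    {"hand":0,"dx":0,"dy":0,"dz":-25,"twist":0},
    {"hand":0,"dx":0,"dy":0,"dz":-20,"twist":0},
    {"hand":0,"dx":0,"dy":0,"dz":-12,"twist":0},
    {"hand":0,"dx":0,"dy":0,"dz":-6,"twist":0},
    {"hand":0,"dx":0,"dy":0,"dz":0,"twist":0},
    {"hand":0.2,"dx":0,"dy":0,"dz":0,"twist":0},
    {"hand":0.3,"dx":0,"dy":0,"dz":0,"twist":0},
    {"hand":0.4,"dx":0,"dy":0,"dz":0,"twist":0},
    {"hand":0.5,"dx":0,"dy":0,"dz":0,"twist":0},
    {"hand":0.6,"dx":0,"dy":0,"dz":0,"twist":0},
    {"hand":0.6,"dx":0,"dy":0,"dz":0,"twist":0},
    {"hand":0.6,"dx":0,"dy":0,"dz":0,"twist":0},
    {"hand":0.6,"dx":0,"dy":0,"dz":0,"twist":0},
  ],
)

```text
time_s: 25.15
tool_pos: [590.2, 52.4, 79.8]
eef_rot: [0.707, 0.707, 0.001, 0.001]
wrist_force: [-0.8, -1.0, 5.1]
grip_width: 53.1
```

Emit:
step_arm(
  motion=[
    {"hand":0.6,"dx":0,"dy":0,"dz":8,"twist":0},
    {"hand":0.6,"dx":0,"dy":0,"dz":15,"twist":0},
    {"hand":0.6,"dx":0,"dy":0,"dz":20,"twist":0},
    {"hand":0.6,"dx":-10,"dy":-1,"dz":5,"twist":0},
    {"hand":0.6,"dx":-20,"dy":-2,"dz":0,"twist":0},
    {"hand":0.6,"dx":-24,"dy":-2,"dz":0,"twist":0},
    {"hand":0.6,"dx":-24,"dy":-2,"dz":0,"twist":0},
    {"hand":0.6,"dx":-24,"dy":-2,"dz":0,"twist":0},
    {"hand":0.6,"dx":-24,"dy":-2,"dz":0,"twist":0},
    {"hand":0.6,"dx":-18,"dy":-2,"dz":0,"twist":0},
    {"hand":0.6,"dx":-11,"dy":-1,"dz":0,"twist":0},
    {"hand":0.6,"dx":-4,"dy":0,"dz":0,"twist":0},
    {"hand":0.6,"dx":0,"dy":0,"dz":-8,"twist":0},
    {"hand":0.6,"dx":0,"dy":0,"dz":-12,"twist":0},
    {"hand":0.6,"dx":0,"dy":0,"dz":-8,"twist":0},
    {"hand":0.6,"dx":0,"dy":0,"dz":0,"twist":0},
    {"hand":0.6,"dx":0,"dy":0,"dz":0,"twist":0},
  ],
)

```text
time_s: 26.85
tool_pos: [430.5, 38.6, 98.2]
eef_rot: [0.707, 0.708, -0.0, -0.0]
wrist_force: [0.1, -0.5, -1.5]
grip_width: 53.3
```

```bash
python3 - <<'E'
from h import *
s=read_state(); print(s["tool_pos"].round(1),s["grip_width"],s["wrist_force"].round(1))
im=optics.grab_frame("side")
u,v=proj("side",(437,50,40)); x,y=int(u-50),int(v-40); print(x,y)
cv2.imwrite("pics/s10.png",cv2.resize(im[y:y+80,x:x+100],None,fx=7,fy=7,interpolation=cv2.INTER_CUBIC))
E
```

```text
[430.5  38.6  98.2] 53.27328592310929 [ 0.1 -0.5 -1.5]
247 152
```

View pics/s10.png

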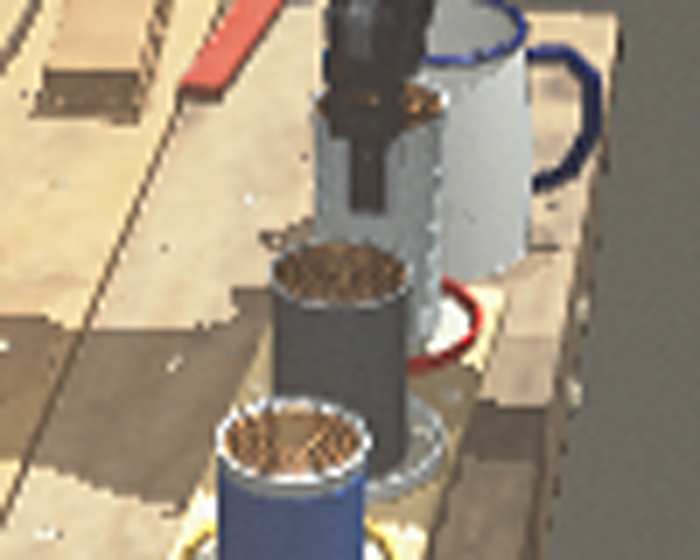

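The ribbed tin sits about 2–4 mm too far +x over the red lid (tin centre 379, lid centre ≈386). I shift −2 in x and lower.

Emit:
step_arm(
  motion=[
    {"hand":0.6,"dx":-2,"dy":-0.5,"dz":-2,"twist":0},
    {"hand":0.6,"dx":0,"dy":0,"dz":-1,"twist":0},
    {"hand":0.6,"dx":0,"dy":0,"dz":-0.7,"twist":0},
    {"hand":0.6,"dx":0,"dy":0,"dz":0,"twist":0},
  ],
)

```text
time_s: 27.3
tool_pos: [428.3, 38.0, 94.9]
eef_rot: [0.707, 0.708, 0.0, 0.0]
wrist_force: [0.3, 0.0, -1.8]
grip_width: 53.6
```

Emit:
step_arm(
  motion=[
    {"hand":0.6,"dx":0,"dy":0,"dz":-0.7,"twist":0},
    {"hand":0.6,"dx":0,"dy":0,"dz":0,"twist":0},
  ],
)

```text
time_s: 27.5
tool_pos: [428.3, 38.1, 94.1]
eef_rot: [0.707, 0.708, 0.0, -0.0]
wrist_force: [-0.3, -0.0, -1.7]
grip_width: 53.2
```

Emit:
step_arm(
  motion=[
    {"hand":0.6,"dx":0,"dy":0,"dz":-0.6,"twist":0},
    {"hand":0.6,"dx":0,"dy":0,"dz":0,"twist":0},
  ],
)

```text
time_s: 27.7
tool_pos: [428.5, 38.0, 93.8]
eef_rot: [0.707, 0.708, 0.0, 0.0]
wrist_force: [-1.0, 0.3, 1.6]
grip_width: 53.2
```

Emit:
step_arm(
  motion=[
    {"hand":0.6,"dx":0,"dy":0,"dz":-0.5,"twist":0},
    {"hand":0.6,"dx":0,"dy":0,"dz":0,"twist":0},
  ],
)

```text
time_s: 27.9
tool_pos: [428.7, 38.0, 93.7]
eef_rot: [0.707, 0.708, 0.0, 0.0]
wrist_force: [-1.8, 0.5, 6.7]
grip_width: 53.4
```

Contact is at 93.8, as predicted. Release, rise, and back away toward the table's far side so the top camera can see.

Emit:
step_arm(
  motion=[
    {"hand":0.4,"dx":0,"dy":0,"dz":0,"twist":0},
    {"hand":0.2,"dx":0,"dy":0,"dz":0,"twist":0},
    {"hand":0.2,"dx":0,"dy":0,"dz":0,"twist":0},
    {"hand":0.2,"dx":0,"dy":0,"dz":0,"twist":0},
    {"hand":0.2,"dx":0,"dy":0,"dz":0,"twist":0},
    {"hand":0.2,"dx":0,"dy":0,"dz":8,"twist":0},
    {"hand":0.2,"dx":0,"dy":0,"dz":15,"twist":0},
    {"hand":0.2,"dx":0,"dy":0,"dz":25,"twist":0},
    {"hand":0.2,"dx":0,"dy":0,"dz":30,"twist":0},
    {"hand":0.2,"dx":0,"dy":0,"dz":30,"twist":0},
    {"hand":0.2,"dx":0,"dy":0,"dz":20,"twist":0},
  ],
)

```text
time_s: 29.0
tool_pos: [428.9, 38.0, 223.7]
eef_rot: [0.707, 0.708, 0.001, 0.001]
wrist_force: [-0.2, 0.0, -0.5]
grip_width: 68.3
```

Emit:
step_arm(
  motion=[
    {"hand":0.2,"dx":0,"dy":-10,"dz":0,"twist":0},
    {"hand":0.2,"dx":0,"dy":-20,"dz":0,"twist":0},
    {"hand":0.2,"dx":0,"dy":-30,"dz":0,"twist":0},
    {"hand":0.2,"dx":0,"dy":-30,"dz":0,"twist":0},
    {"hand":0.2,"dx":0,"dy":-30,"dz":0,"twist":0},
    {"hand":0.2,"dx":0,"dy":-30,"dz":0,"twist":0},
    {"hand":0.2,"dx":0,"dy":-30,"dz":0,"twist":0},
    {"hand":0.2,"dx":0,"dy":-30,"dz":0,"twist":0},
    {"hand":0.2,"dx":0,"dy":-30,"dz":0,"twist":0},
    {"hand":0.2,"dx":0,"dy":-20,"dz":0,"twist":0},
    {"hand":0.2,"dx":0,"dy":0,"dz":0,"twist":0},
    {"hand":0.2,"dx":0,"dy":0,"dz":0,"twist":0},
  ],
)

```text
time_s: 30.2
tool_pos: [427.5, -222.0, 220.2]
eef_rot: [0.707, 0.707, 0.0, -0.001]
wrist_force: [-0.0, -0.1, 0.5]
grip_width: 68.3
```

```bash
python3 - <<'E'
from h import *
s=read_state(); print(s["time_s"],s["tool_pos"].round(1),s["wrist_force"].round(1))
a=optics.grab_frame("top"); b=optics.grab_frame("side")
cv2.imwrite("pics/f_top.png",a)
A=cv2.resize(a[205:265,160:410],(800,192),interpolation=cv2.INTER_CUBIC)
B=cv2.resize(b[135:310,230:350],None,fx=2.2,fy=2.2,interpolation=cv2.INTER_CUBIC)
out=np.zeros((192+B.shape[0],800,3),np.uint8); out[:192]=A; out[192:,:B.shape[1]]=B
cv2.imwrite("pics/final.png",out)
for c in("top","side"):
  for n in("jug","wax_block"): print(c,n,[(round(q["conf"],2),np.round(q["extent"])) for q in spotter.search_frame(c,n)[:1]])
E
```

```text
30.2 [ 427.5 -222.   220.2] [-0.  -0.1  0.5]
top jug [(0.84, array([358., 218., 403., 270.]))]
top wax_block [(0.41, array([247., 221., 277., 253.]))]
side jug [(0.6, array([294., 152., 335., 194.]))]
side wax_block [(0.9, array([260., 275., 288., 301.]))]
```

View pics/final.png

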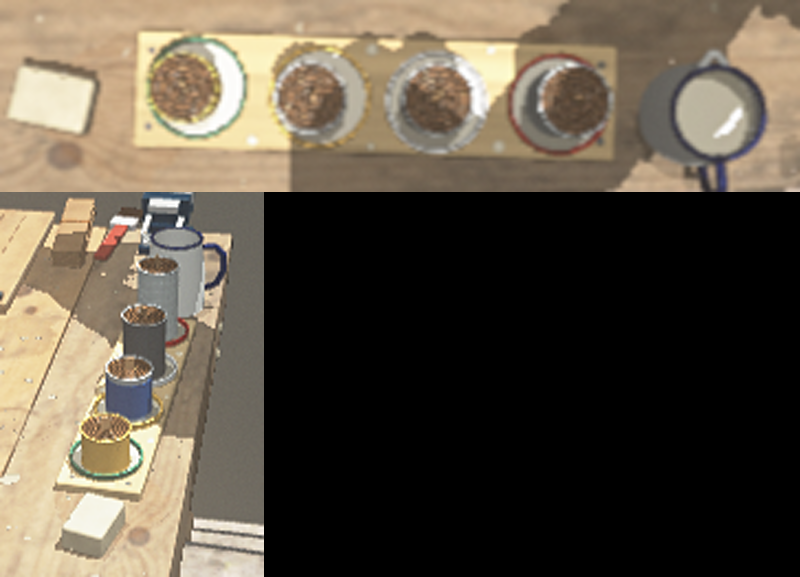

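```bash
python3 - <<'E'
from h import *
T=lambda u,v,z: at_z("top",(160+u/3.2,205+v/3.2),z)[:2]
for n,t,z,l in(("44",(186,86),58,(196,86)),("60",(312,93),74,(320,95)),("77",(437,98),91,(437,101)),("96",(575,98),110,(558,104))):
    print(n,(T(*t,z)-T(*l,20)).round(1))
im=cv2.imread("pics/f_top.png"); 
cv2.imwrite("pics/f2.png",cv2.resize(im[210:262,200:355],None,fx=5,fy=5,interpolation=cv2.INTER_CUBIC))
E
```

```text
44 [-1.2  3.2]
60 [0.2 4.4]
77 [0.7 3.6]
96 [ 2.6 -0.2]
```

View pics/f2.png

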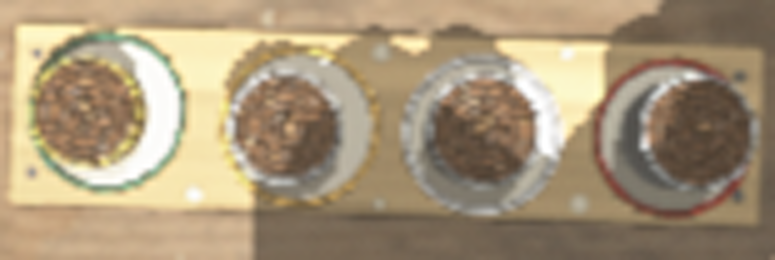

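All four tins stand inside their lids, at most 4.5 mm off centre with 10 mm of clearance. The jug rim is still at pixel (384, 240) and the wax block is unmoved.

```bash
python3 -c "
from rig import robot
print(robot.job_done())"
```

```text
the job is handed in; nothing more can be done
None
```

The four tins stand upright in their lids in height order: 96 mm in the red lid by the jug, 77 in white, 60 in gold and 44 in green by the wax block. I handed the job in at about 30 s of the 96 s allowed, with the gripper clear of everything.

**Last checks:**
- **Seating:** each tin met its lid floor at the predicted height of 14 mm, and each stood upright in the last pictures.
- **Centring:** the top camera put the tins 2.6 to 4.4 mm off their lid centres, against 10 mm of clearance.
- **Jug:** its rim is at the same pixel as at the start, to within about 1 pixel.
- **Wax block:** its position in the side view is unchanged to within 2 pixels.

**Disagreements:**
- The two cameras differed by about 5 mm for the tins and up to 10 mm for the lids, mostly in y. I aimed between their readings and corrected from close-up side views.
- The network's last top-view report for the wax block was a low-confidence false hit at the gold lid. I relied on the side view and the picture instead.
- One move call was refused as invalid input before any motion and was sent again.

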